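# Clear and clamp the trivet

### The job

The wooden trivet lying in the bench clamp must be held fast for sanding. First lift the small handled espresso cup off the trivet and set it down gently, upright, on the bare worktop beside the clamp and let go of it; then pump the clamp's orange trigger against the black grip until the pad presses the trivet against the stop jaw and the aluminium sleeve's edge stands in the green band of the pressure rod, never deep in the red. Finish while still holding the trigger squeezed against the grip with that pressure on the trivet, and leave the mug, jars, salt box and lemon alone.

Things in the scene. Friction and masses are not known exactly. Their poses are not given: they have to be found in the camera images.
- clamp: bench clamp fixed to the worktop: dark steel base plate 310 x 110 x 10 mm, blue pump head (82 x 44 mm, top 80 mm above the worktop) at one end. Origin: centre of the base's underside; x runs along the clamping line from the stop jaw (-x end) to the head (+x end), z up. Head spans x +68 to +150 mm; a ram bar (z 40 mm) sticks out behind it to x +200 mm and moves in as it is pumped
- squeeze (a point): where to squeeze trigger and grip: 125 mm above the worktop, at clamp x +120 mm, y 0; axes as the clamp's, squeeze along x. Grip's rear face lies at point x +19 mm; trigger's front face at -33 mm released (52 mm over both), -19 mm fully squeezed (38 mm over both, point midway). Both stand free from the head's top (80 mm) up to 142 mm or more above the worktop
- grip: black upright fixed hand grip on top of the pump head, 16 mm thick along clamp x (x +123 to +139 mm), 34 mm wide, its top 150 mm above the worktop; origin same as the clamp's
- trigger_lever: orange trigger lever in front of the grip, 24 to 36 mm wide, hinged at its lower end at clamp x +100 mm, 72 mm above the worktop (its origin), reaching to 142 mm above the worktop; squeezed toward the grip it swings 14 mm at the squeeze height, and springs back when let go (2 N released, 4 N squeezed, plus about the pressing force on the trivet)
- trigger (a joint): trigger angle: 0 released, 0.264 fully squeezed (stop). A full squeeze advances the ram about 12 mm (ratchet teeth of 6 mm; part squeezes give 6 mm or nothing); when the trigger is let go the ram stays, but for slipping back to the last tooth (about 1 mm after a full squeeze, up to 6 mm after a part squeeze)
- ram (a joint): ram advance in m, 0 at the start, up to 0.070, growing toward the stop jaw; 20 to 38 mm is needed until the trivet is touching pad and stop jaw
- gauge (a joint): pressure gauge: how far (m) the pad's spring rod is pushed into the aluminium sleeve at the ram's front; 0 without pressure, 0.7 N per mm, full travel 0.026. Sleeve edge on white: under 5 mm, too loose; on green: 5 to 19 mm, right; on red: over 19 mm, too much. Once the trivet is touched at both ends, each full squeeze adds about 12 mm
- press_pad: steel pressing pad with cork face, 10 x 80 x 40 mm, on the rod in front of the ram; its face is at clamp x +5 mm at the start; origin same as the clamp's at the start, moving with the pad
- stop_jaw: fixed stop jaw at the clamp's other end, 18 x 90 x 36 mm, on the base plate; origin: lower middle of its cork face, which looks to clamp +x
- trivet: beech trivet of four slats, 104 (x, along the clamping line) x 140 (y) x 18 mm, lying loose on the clamp's base plate between pad and stop jaw, underside 10 mm above the worktop; origin: centre of its underside
- espresso_cup: small white espresso cup standing on the trivet (underside 28 mm above the worktop), 62 x 83 x 50 mm, 125 g. Origin: underside, middle of the length with handle: the cup body is a 62 mm round centred 10 mm to +y; the handle, 12 mm thick (along x), stands out to -y, from y -26 to -42 mm and from 15 to 49 mm above the underside; z up. The handle points roughly to the robot
- mug: bystander: white mug 83 x 116 x 94 mm at the back; origin under its middle
- honey_jar: bystander: honey jar with red lid, 65 x 65 x 100 mm; origin under its middle
- spice_jar: bystander: spice jar with green lid, 46 x 46 x 106 mm; origin under its middle
- salt_box: bystander: round dark wooden salt box 70 x 70 x 58 mm; origin under its middle
- lemon: bystander: lemon 71 x 53 x 51 mm; origin under its middle

How it is judged (in metres and radians):
On the way, in this order (a step that is already met when the one before it is completed fails the run):
1. the cup is lifted clear of the trivet in the gripper (height (world z) of espresso_cup above 0.036 m and contact force between the fingers and espresso_cup above 0.3 N and contact force between trivet and espresso_cup below 0.05 N), for 0.1 s.
2. the cup stands upright on the worktop beside the clamp, let go (height (world z) of espresso_cup between -0.005 and 0.006 m and angle between espresso_cup's own z axis and vertical below 0.12 rad and contact force between the fingers and espresso_cup below 0.1 N and linear speed of espresso_cup below 0.03 m/s), for 0.2 s.
3. the trivet is pressed between pad and stop jaw (contact force between press_pad and trivet above 2 N and contact force between stop_jaw and trivet above 1.5 N and value of joint gauge above 0.004 m), for 0.2 s.
At the end, for the whole second after the job is handed in: The gripper squeezes trigger (over 2 N, past 0.04 rad) and grip (over 1 N) together; gauge rod in by 4 to 20 mm, the trivet flat and pressed by the pad (over 2 N) against the stop jaw (over 1.5 N); the cup still and upright (within 0.12 rad) on the worktop (all of step 3 and value of joint gauge below 0.02 m and contact force between the fingers and trigger_lever above 2 N and contact force between the fingers and grip above 1 N and value of joint trigger above 0.04 rad and height (world z) of trivet below 0.016 m and angle between trivet's own z axis and vertical below 0.06 rad and height (world z) of espresso_cup between -0.005 and 0.006 m and angle between espresso_cup's own z axis and vertical below 0.12 rad and linear speed of espresso_cup below 0.03 m/s); the arm keeps its last pose, push and grip.
It fails at once if the trivet is crushed: gauge rod pushed in more than 22.5 mm, or over 30 N on the wood (value of joint gauge above 0.0225 m or contact force between press_pad and trivet above 30 N).
It fails at once if the cup is dropped (falls free more than 40 mm above the worktop) or tipped over (angle between espresso_cup's own z axis and vertical above 0.8 rad or (height (world z) of espresso_cup above 0.04 m and contact force between espresso_cup and anything else below 0.01 N)).
It fails at once if a bystander is moved more than 30 mm (distance of any of mug, honey_jar, spice_jar, salt_box, lemon from where it was at the start of the episode above 0.03 m).
It also fails if it takes over 58 s, if anything falls off the work surface, if the arm or the gripper's body presses on something with over 40 N, if the wrist force passes 120 N, or if a joint passes its speed limit or range.

### The arm

A 6-joint arm with a two-finger parallel gripper is mounted at the origin on a cart in front of the work surface, level with it; the furniture and walls round the work are solid. World frame = base frame: x ahead of the robot, y to its left, z up, the work surface at z = 0. Lengths are in mm, angles in rad, forces in N, time in s.
With the tool pointing down it reaches from about 325 to 850 mm from the base axis. Payload 15.5 kg.
Tool frame: the origin (TCP) lies at the centre of the arm's flange, where the gripper is bolted on; the fingertips stand 191 mm ahead of it and the grasp point (between the pads) lies 172 mm ahead of it (robot.nose_length is the distance from the TCP to the fingertips, in mm); z points along the fingers, y is the line along which they close (so a half turn about z gives the same grasp; the last joint's range is limited). The gripper opens to 91 mm and grips with 3 to 60 N. Pads are 32 mm wide; open, the fingers measure 118 mm over their backs; the gripper's body (76 mm by 178 mm) begins 60 mm behind the grasp point.
Start: joints at [1.24, 0.494, 1.345, -0, 1.302, -0.096], TCP at [146.009, 607.708, 404.715] pointing down, gripper open.
Joint ranges: [-2.91, 2.91], [-0.82, 2.16], [0.22, 2.67], [-1.22, 4.37], [0.12, 2.79], [-3.08, 3.08]. Speed limits (rad/s): [1.89, 1.89, 2.57, 3.01, 3.01, 3.01].

### API

Orientations are given as [roll, pitch, yaw] about the fixed x, y, z axes, in that order (R = Rz(yaw) Ry(pitch) Rx(roll)).
In Python, from workcell import robot gives the robot as it stands.
- The arm moves only by the tool carry_out, never from a script. Its argument "rows" is a list of rows, each a list of 2 entries, a list of its own where there are three numbers: the shift along the tool's x, y, z in cm, then the turn about the tool's z in rad. In form: [[[dx, dy, dz], turn], ...]. A call has 1 to 20 rows; each row is the pose to reach, as a shift and turn from the pose commanded when the call began, along the tool's axes at that moment; what a row does not reach only later rows make up. A row lasts 1/10 s, in which the tool goes at most 50 mm and 8.59 degrees, less where a joint would pass 70% of its speed; a pose out of reach is approached as far as the arm can. A call with a gripper value outside its range is refused whole. "jaw" is the finger opening in cm, from 0 to 9.12, set as the call begins (left out, the last holds). The fingers move at their own pace and stop on an object; the grip force is fixed at half the most. Time passes only in rows, so rows that repeat a pose let the fingers close. It gives the time, the measured TCP pose, the force, the opening and the grip force at its end, in the units of the state.
- robot.sense(): the state, without advancing time (a new reading comes with each control period).
- robot.camera(name): name is "scene" or "top" or "wrist"; returns a dict with "frame" (384x512x3 uint8, red, green, blue), "vfov" (degrees; the focal length in pixels is half the picture's height over the tangent of half this angle, whatever the lens; pixels are square), "cx", "cy" (the principal point, pixels), "k1" (the pictures are not rectified: a ray, as slopes to the right and down, at radius r is drawn at 1 + k1 r^2 times it, then the intrinsics apply), "rvec" (rotation vector, rad) and "tvec" (3), from world to camera coordinates, as OpenCV has them; the wrist camera has in their place "mount" (4x4, takes a point from camera to tool coordinates, whose origin is the TCP and whose axes are the flange's). Camera axes: x right, y down, z forward; pixel columns grow to the right and rows downward; lengths in mm; the calibration is good to about 2 mm. A picture is of the moment at which its call begins: read the wrist's pose just before it. There is no depth.
- robot.finish_job(): hands the job in; it is judged then, once.
The state is a dict: "time": time; "qpos": joint angles; "joint_velocities": joint speeds; "effort": joint torques, N m; "eef_pos": TCP position; "eef_rot": TCP orientation; "ft_force": force on the tool from outside, world axes, zero at the start; "moment": the same for the moment, N m; "width": finger opening in mm; "grasp_force": force on a finger pad.
Only numpy, scipy, OpenCV 4.12 (cv2) and the standard library are available. Lean on these libraries where they do the work, as an engineer would, in place of code of your own. Each camera call takes 0.05 s, during which the arm holds its last target. There are 200 camera calls.

## Working session

There is one attempt and no reset: what is moved stays moved. The work goes in short steps, Python scripts to look and compute and a tool call to move; the robot and the scene stay as the last step left them, time stands still between calls to the robot, and variables do not carry over. Pictures are saved under pics/ and viewed, at most 10 in all, crops included, and the job is handed in when it is done.

Besides the shell and the picture viewer there is one more tool, called after "Call:" in YAML: its name, and indented under it one key for each argument. carry_out: Moves the arm, as the interface text tells. Its arguments: {"type":"object","properties":{"rows":{"type":"array","items":{"type":"array"}},"jaw":{"type":"number"}},"required":["rows"]}

```bash
mkdir -p pics; cat > h.py <<'E'
import numpy as np, cv2
from scipy.spatial.transform import Rotation as R
from workcell import robot
def cam(n):
    s=robot.sense(); c=robot.camera(n); c['s']=s
    h=c['frame'].shape[0]; f=h/2/np.tan(np.radians(c['vfov'])/2)
    c['K']=np.array([[f,0,c['cx']],[0,f,c['cy']],[0,0,1]])
    if 'mount' in c:
        T=np.eye(4);T[:3,:3]=R.from_euler('xyz',s['eef_rot']).as_matrix();T[:3,3]=s['eef_pos']
        M=T@np.array(c['mount']); c['Rwc']=M[:3,:3]; c['o']=M[:3,3]
    else:
        Rm=cv2.Rodrigues(np.array(c['rvec'],float))[0]; c['Rwc']=Rm.T; c['o']=-Rm.T@np.array(c['tvec'],float).ravel()
    return c
def ray(c,p):
    D=np.array([c['k1'],0,0,0],float)
    u=cv2.undistortPoints(np.array(p,float).reshape(-1,1,2),c['K'],D).reshape(-1,2)
    return np.c_[u,np.ones(len(u))]@c['Rwc'].T
def on(c,p,z):
    d=ray(c,p); return c['o']+d*((z-c['o'][2])/d[:,2])[:,None]
def save(c,n): cv2.imwrite(f'pics/{n}.png',c['frame'][:,:,::-1])
E
python3 - <<'E'
from h import *
import pickle
s=robot.sense(); print(s['eef_pos'],s['eef_rot'],s['width'],s['time'])
C={n:cam(n) for n in('scene','top','wrist')}
pickle.dump(C,open('c0.pkl','wb'))
for n in C: print(n,C[n]['o'].round(),C[n]['vfov'],C[n]['k1'])
cv2.imwrite('pics/top.png',cv2.resize(C['top']['frame'][:,:,::-1],(800,600)))
cv2.imwrite('pics/two.png',np.vstack([C['scene']['frame'],C['wrist']['frame']])[:,:,::-1][::1] if 0 else cv2.resize(np.hstack([C['scene']['frame'],C['wrist']['frame']])[:,:,::-1],(800,300)))
E
```

```text
[145.94975449 607.57826907 404.1409614 ] [-3.14040038e+00 -1.12475821e-04  2.90583240e+00] 91.25634677225818 0.0
scene [ 221. -551.  687.] 51.236817476021145 0.01260839921977651
top [496. -17. 970.] 53.99814176228852 -0.060641807979843795
wrist [ 64. 628. 384.] 66.18517020643603 -0.07659078279661645
```

View pics/top.png

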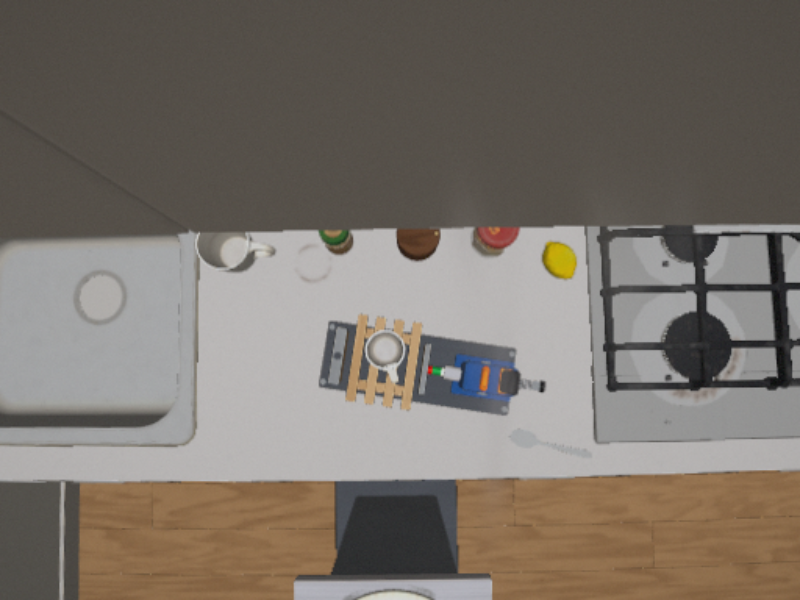

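View pics/two.png

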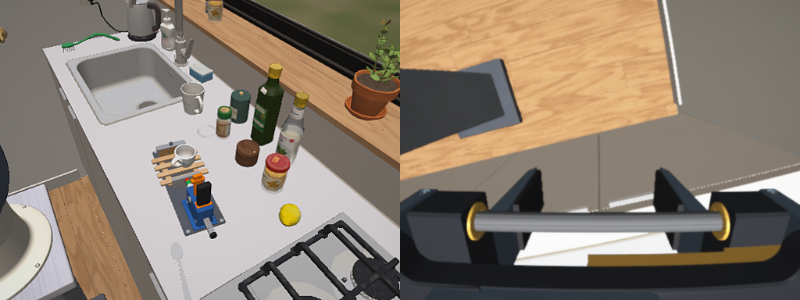

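The top view shows the clamp with its base corners near (330,321), (516,347), (506,414) and (320,386). The cup is at (385,350) with its handle at (392,375), and the trigger and grip are at (484,378) and (509,381). All of these are in 800x600 pixels. The bystanders are in the row behind, the worktop in front is bare, and an overhead cabinet covers the back.

```bash
python3 - <<'E'
from h import *
import pickle
C=pickle.load(open('c0.pkl','rb')); c=C['top']; k=512/800
im=c['frame'][:,:,::-1]; hsv=cv2.cvtColor(im,cv2.COLOR_BGR2HSV).astype(int); H,S,V=hsv[...,0],hsv[...,1],hsv[...,2]
roi=np.zeros(H.shape,bool); roi[int(300*k):int(430*k),int(305*k):int(555*k)]=1
# base: everything not the light worktop inside roi -> corners picked, refined
g=cv2.cvtColor(im,cv2.COLOR_BGR2GRAY)
p=np.array([[330,321],[516,347],[506,414],[320,386]],np.float32)*k
p=cv2.cornerSubPix(g,p.reshape(-1,1,2).astype(np.float32),(4,4),(-1,-1),(cv2.TERM_CRITERIA_EPS+cv2.TERM_CRITERIA_MAX_ITER,50,.01)).reshape(-1,2)
print('px',p/k); P=on(c,p,10); print(P.round(1)); ctr=P.mean(0)
ax=(P[1]+P[2]-P[0]-P[3]);print('base ctr',ctr.round(1),'len',np.linalg.norm(ax)/2,'wid',np.linalg.norm(P[0]-P[3]),np.linalg.norm(P[1]-P[2]),'yaw',np.arctan2(ax[1],ax[0]))
def blob(m,name,z):
    n,l,st,ce=cv2.connectedComponentsWithStats((m&roi).astype(np.uint8)); i=1+st[1:,4].argmax()
    print(name,st[i],ce[i].round(1),on(c,[ce[i]],z).round(1)); return l==i
b=blob((H>105)&(H<125)&(S>150)&(V>60),'blue',80)
o=blob((H>5)&(H<16)&(S>190)&(V>150),'orange',142)
w=blob((S<40)&(V>120)&roi&(np.add.outer(((np.arange(384)/k-352))**2,(np.arange(512)/k-388)**2)<38**2),'cup',78)
cv2.imwrite('pics/crop.png',cv2.resize(im[190:280,195:360],None,fx=4.8,fy=4.8,interpolation=cv2.INTER_CUBIC))
E
```

```text
px [[328.59982 320.66638]
 [515.6402  348.90527]
 [506.42328 414.6875 ]
 [318.39932 385.54602]]
[[ 565.7   96.2   10. ]
 [ 514.4 -207.9   10. ]
 [ 408.9 -189.4   10. ]
 [ 460.6  113.4   10. ]]
base ctr [487.4 -46.9  10. ] len 307.81493769999645 wid 106.50185612223501 107.1045951529592 yaw -1.7388219474229965
blue [289 232  18  22 223] [299.3 243.7] [[ 466.6 -120.1   80. ]]
orange [307 237   4  13  23] [308.7 243.7] [[ 468.4 -133.5  142. ]]
cup [233 201  31  44 636] [247.8 221.5] [[ 5.207e+02 -3.000e-01  7.800e+01]]
```

View pics/crop.png

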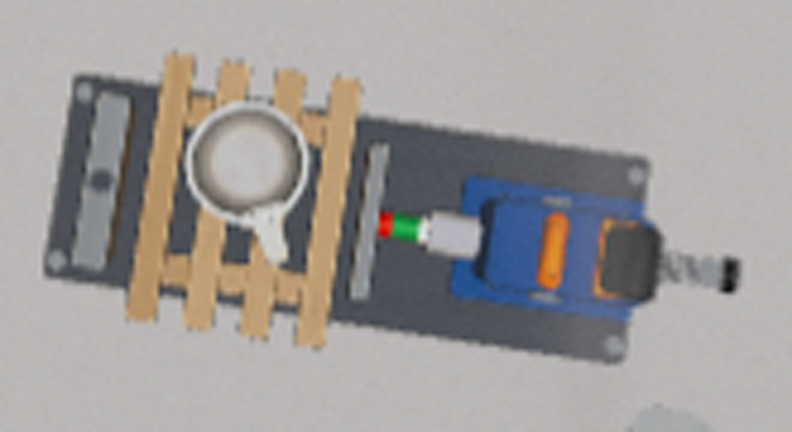

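The crop shows the cup rim circle centred near (247,161) with a radius of about 60, and the handle tip near (276,260). The trivet is loose between the jaw and the pad, and the sleeve is on white.

```bash
python3 - <<'E'
from h import *
import pickle
C=pickle.load(open('c0.pkl','rb')); c=C['top']
q=lambda u,v:[195+u/4.8,190+v/4.8]
rim=on(c,[q(247,161),q(187,161),q(307,161),q(247,101),q(247,221)],78)
print('rim',rim.round(1), 'd',np.linalg.norm(rim[1]-rim[2]),np.linalg.norm(rim[3]-rim[4]))
h=on(c,[q(277,262),q(270,235)],77); print('handle',h.round(1)); d=h[0]-rim[0]; a=np.arctan2(d[1],d[0]); print(a,np.linalg.norm(d))
ctr=np.array([487.4,-46.9]); y=-1.7388; e=np.array([np.cos(y),np.sin(y)])
sq=ctr+120*e
# checks: grip top centre z150, ram end z48 x200, trivet corners
g=on(c,[q(632,262),q(738,274)],[150]);print('grip',g[0].round(1),'pred',ctr+131*e); print('ram end', on(c,[q(738,274)],45).round(1),'pred',ctr+200*e)
print('trivet corners',on(c,[q(178,52),q(348,78),q(312,347),q(140,320)],28).mean(0))
s=robot.sense(); T=R.from_euler('xyz',s['eef_rot']).as_matrix()
for n,p in(('cup',np.r_[rim[0][:2],62+172]),('sq',np.r_[sq,125+172])):
    print(n,p.round(1),'toolshift cm',(T.T@(p-s['eef_pos'])/10).round(2))
print('yaw for squeeze',2.9736,'yaw for cup: closing perp. to handle -> tool x along handle',a)
E
```

```text
rim [[516.    3.   78. ]
 [516.5  32.5  78. ]
 [515.5 -26.5  78. ]
 [545.5   2.5  78. ]
 [486.6   3.4  78. ]] d 59.029632359793695 58.88594133214791
handle [[466.4 -11.   77. ]
 [479.6  -7.8  77. ]]
-2.8678415175735776 51.51718048256783
grip [ 466.  -171.2  150. ] pred [ 465.49490522 -176.05559153]
ram end [[ 455.  -244.8   45. ]] pred [ 453.95710721 -244.0841092 ]
trivet corners [497.73749696   5.65775477  28.        ]
cup [516.   3. 234.] toolshift cm [-50.1  -50.13  17.07]
sq [ 467.3 -165.2  297. ] toolshift cm [-49.3  -67.63  10.78]
yaw for squeeze 2.9736 yaw for cup: closing perp. to handle -> tool x along handle -2.8678415175735776
```

Call:
carry_out:
  rows:
    - [[-50.1,-50.1,5],-0.51]
    - [[-50.1,-50.1,5],-0.51]
    - [[-50.1,-50.1,5],-0.51]
    - [[-50.1,-50.1,5],-0.51]
    - [[-50.1,-50.1,5],-0.51]
    - [[-50.1,-50.1,5],-0.51]
    - [[-50.1,-50.1,5],-0.51]
    - [[-50.1,-50.1,5],-0.51]
    - [[-50.1,-50.1,5],-0.51]
    - [[-50.1,-50.1,5],-0.51]
    - [[-50.1,-50.1,5],-0.51]
    - [[-50.1,-50.1,5],-0.51]
    - [[-50.1,-50.1,5],-0.51]
    - [[-50.1,-50.1,5],-0.51]
    - [[-50.1,-50.1,5],-0.51]
    - [[-50.1,-50.1,5],-0.51]
    - [[-50.1,-50.1,5],-0.51]
    - [[-50.1,-50.1,5],-0.51]
  jaw: 9.12

```text
time: 1.95
eef_pos: [515.4, 4.6, 354.7]
eef_rot: [3.141, -0.001, -2.866]
ft_force: [-0.5, -0.0, 0.1]
width: 91.1
grasp_force: 0.0
```

```bash
python3 - <<'E'
from h import *
c=cam('wrist'); s=c['s']; print(s['time'],s['eef_pos'],s['eef_rot'],s['qpos'],c['o'])
cv2.imwrite('pics/w1.png',cv2.resize(c['frame'][:,:,::-1],(800,600)))
import pickle; pickle.dump(c,open('w1.pkl','wb'))
def proj(P):
    p=(np.array(P)-c['o'])@c['Rwc']; p=p/p[:,2:]; r2=(p[:,:2]**2).sum(1,keepdims=True)
    return (p[:,:2]*(1+c['k1']*r2)*c['K'][0,0]+[c['cx'],c['cy']])*800/512
print('pred rim ctr, handle tip, squeeze',proj([[516,3,78],[466.4,-11,77],[467.3,-165.2,142]]))
E
```

```text
1.95 [515.42644977   4.59875716 354.74071928] [ 3.14116904e+00 -5.19582266e-04 -2.86635680e+00] [-1.07028002e-01  4.01081853e-01  1.67570332e+00  2.27685600e-04
  1.06544759e+00 -1.95317036e+00] [434.5917784  -16.60203168 334.45385873]
pred rim ctr, handle tip, squeeze [[389.83747542 312.1866643 ]
 [389.47272616 223.57459391]
 [ 34.2041289  149.88378385]]
```

View pics/w1.png

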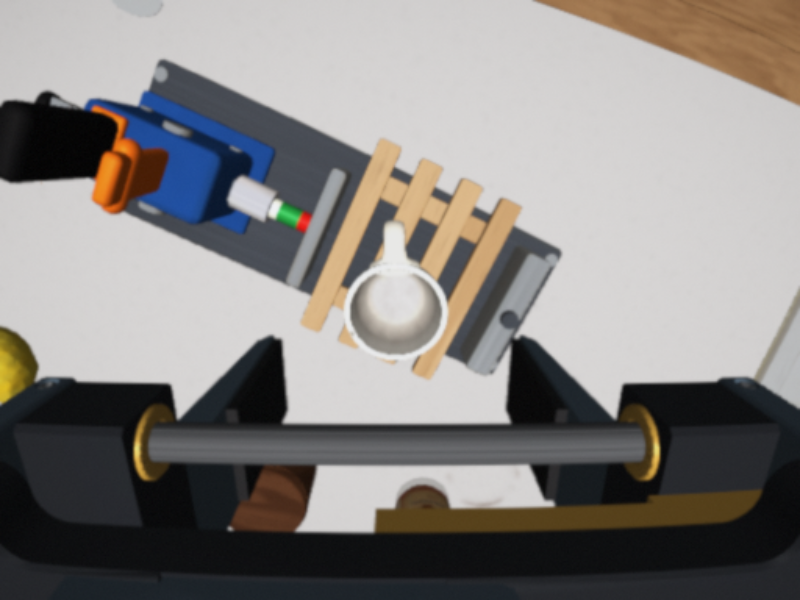

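The wrist view shows the cup rim at (396,311) with its handle at (393,223), midway between the fingers, so I descend straight down and grip.

Call:
carry_out:
  rows:
    - [[0,0,3],0]
    - [[0,0,6],0]
    - [[0,0,9],0]
    - [[0,0,11],0]
    - [[0,0,12.3],0]
    - [[0,0,12.3],0]
    - [[0,0,12.3],0]

```text
time: 2.7
eef_pos: [516.0, 4.2, 232.2]
eef_rot: [3.142, 0.0, -2.866]
ft_force: [1.0, 0.2, 0.1]
width: 91.2
grasp_force: 0.0
```

Call:
carry_out:
  rows:
    - [[0,0,0],0]
    - [[0,0,0],0]
    - [[0,0,0],0]
    - [[0,0,0],0]
    - [[0,0,0],0]
    - [[0,0,0],0]
    - [[0,0,0],0]
    - [[0,0,0],0]
    - [[0,0,0],0]
    - [[0,0,0],0]
  jaw: 4

```text
time: 3.7
eef_pos: [516.2, 3.5, 231.9]
eef_rot: [-3.141, 0.0, -2.867]
ft_force: [-0.6, 0.9, 6.7]
width: 58.7
grasp_force: 30.0
```

Call:
carry_out:
  rows:
    - [[0,0,-0.5],0]
    - [[0,0,-1.5],0]
    - [[0,0,-3],0]
    - [[0,0,-4.5],0]
    - [[0,0,-6],0]
    - [[0,0,-6],0]
    - [[0,0,-6],0]
    - [[0,0,-6],0]

```text
time: 4.5
eef_pos: [515.9, 3.5, 291.2]
eef_rot: [3.141, -0.001, -2.867]
ft_force: [-0.3, -1.0, -1.8]
width: 58.5
grasp_force: 30.0
```

```bash
python3 - <<'E'
from h import *
c=cam('scene'); save(c,'s1')
E
```

```text
(no output)
```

View pics/s1.png

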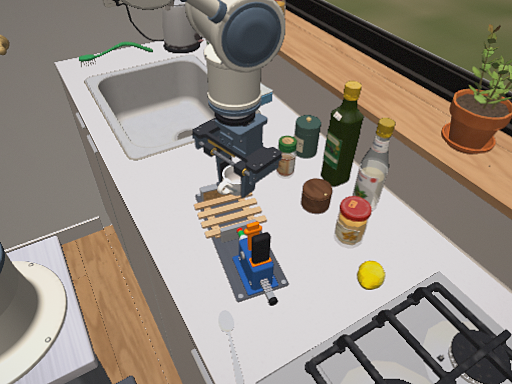

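The cup hangs upright in the gripper, clear of the trivet at about (230,182). I carry it to the bare worktop on the left.

Call:
carry_out:
  rows:
    - [[0.3,3.5,0],0]
    - [[0.7,7,0],0]
    - [[1,10.5,0],0]
    - [[1.4,14,0],0]
    - [[1.7,17.5,0],0]
    - [[2,20,0],0]
    - [[2,20.8,0],0]
    - [[2,20.8,0],0]
    - [[2,20.8,0],0]

```text
time: 5.45
eef_pos: [440.9, 197.8, 291.5]
eef_rot: [-3.141, -0.0, -2.867]
ft_force: [0.4, -0.0, -1.0]
width: 58.5
grasp_force: 30.0
```

Call:
carry_out:
  rows:
    - [[0,0,2],0]
    - [[0,0,4],0]
    - [[0,0,6],0]
    - [[0,0,7],0]
    - [[0,0,7.6],0]
    - [[0,0,8],0]
    - [[0,0,8.2],0]
    - [[0,0,8.4],0]
    - [[0,0,8.5],0]
    - [[0,0,8.6],0]
    - [[0,0,8.6],0]
    - [[0,0,8.6],0]

```text
time: 6.65
eef_pos: [440.6, 198.4, 205.8]
eef_rot: [-3.142, 0.0, -2.867]
ft_force: [-0.3, 0.4, -0.9]
width: 58.8
grasp_force: 30.0
```

Call:
carry_out:
  rows:
    - [[0,0,0.05],0]
    - [[0,0,0.1],0]
    - [[0,0,0.15],0]
    - [[0,0,0.15],0]
    - [[0,0,0.15],0]

```text
time: 7.15
eef_pos: [440.7, 198.4, 204.4]
eef_rot: [3.142, 0.001, -2.867]
ft_force: [-0.6, 0.1, 5.4]
width: 58.6
grasp_force: 30.0
```

Call:
carry_out:
  rows:
    - [[0,0,0],0]
    - [[0,0,0],0]
    - [[0,0,0],0]
    - [[0,0,0],0]
    - [[0,0,0],0]
    - [[0,0,0],0]
    - [[0,0,0],0]
    - [[0,0,0],0]
  jaw: 9.12

```text
time: 7.95
eef_pos: [440.5, 198.3, 204.2]
eef_rot: [-3.142, -0.0, -2.867]
ft_force: [0.3, 0.8, -0.0]
width: 91.4
grasp_force: 0.0
```

Call:
carry_out:
  rows:
    - [[0,0,-1],0]
    - [[0,0,-3],0]
    - [[0,0,-7],0]
    - [[0,0,-11],0]
    - [[0,0,-16],0]
    - [[0,0,-20],0]
    - [[0,0,-20],0]
    - [[0,0,-20],0]

```text
time: 8.75
eef_pos: [440.2, 198.3, 405.5]
eef_rot: [3.142, 0.002, -2.867]
ft_force: [-0.2, 0.4, -0.8]
width: 91.2
grasp_force: 0.0
```

```bash
python3 - <<'E'
from h import *
s=robot.sense(); T=R.from_euler('xyz',s['eef_rot']).as_matrix()
p=np.array([467.3,-165.2,390]); print((T.T@(p-s['eef_pos'])/10).round(2), s['eef_pos'],s['eef_rot'])
yaw=s['eef_rot'][2]; print('turn',-((2.9736-yaw+np.pi)%(2*np.pi)-np.pi), s['qpos'])
E
```

```text
[  7.24 -35.72   1.53] [440.24084233 198.28522533 405.51030636] [ 3.14152616e+00  2.33710471e-03 -2.86735420e+00]
turn 0.44223110834718504 [ 2.99431954e-01  2.93275785e-01  1.68487910e+00  8.28768176e-06
  1.16109973e+00 -1.54560620e+00]
```

Call:
carry_out:
  rows:
    - [[7.2,-35.7,1.5],0.44]
    - [[7.2,-35.7,1.5],0.44]
    - [[7.2,-35.7,1.5],0.44]
    - [[7.2,-35.7,1.5],0.44]
    - [[7.2,-35.7,1.5],0.44]
    - [[7.2,-35.7,1.5],0.44]
    - [[7.2,-35.7,1.5],0.44]
    - [[7.2,-35.7,1.5],0.44]
    - [[7.2,-35.7,1.5],0.44]
    - [[7.2,-35.7,1.5],0.44]
    - [[7.2,-35.7,1.5],0.44]

```text
time: 9.85
eef_pos: [467.7, -163.5, 388.9]
eef_rot: [3.141, -0.001, 2.977]
ft_force: [0.1, -0.2, -0.0]
width: 90.9
grasp_force: 0.0
```

```bash
cat >> h.py <<'E'
def proj(c,P):
    p=(np.array(P)-c['o'])@c['Rwc']; p=p/p[:,2:]; r2=(p[:,:2]**2).sum(1,keepdims=True)
    return p[:,:2]*(1+c['k1']*r2)*c['K'][0,0]+[c['cx'],c['cy']]
E
python3 - <<'E'
from h import *
import pickle
c=cam('wrist'); s=c['s']; print(s['time'],s['eef_pos'],s['eef_rot'])
cv2.imwrite('pics/w2.png',cv2.resize(c['frame'][:,:,::-1],(800,600)))
pickle.dump(c,open('w2.pkl','wb'))
ctr=np.array([487.4,-46.9]); y=-1.7388; e=np.array([np.cos(y),np.sin(y)]); n=np.array([-e[1],e[0]])
P=[np.r_[ctr+a*e+b*n,150] for a,b in((123,17),(123,-17),(139,17),(139,-17))]
print((proj(c,P)*800/512).round())
t=cam('top'); im=t['frame'][:,:,::-1]
hsv=cv2.cvtColor(im,cv2.COLOR_BGR2HSV)
p=proj(t,[[441,198,50]])[0].astype(int); print('cup px',p)
cv2.imwrite('pics/t2.png',cv2.resize(im[p[1]-40:p[1]+40,p[0]-50:p[0]+120],None,fx=4,fy=4))
E
```

```text
9.85 [ 467.65308689 -163.47845918  388.88840178] [ 3.14103101e+00 -1.13122084e-03  2.97701469e+00]
[[384. 367.]
 [384. 305.]
 [353. 367.]
 [352. 305.]]
cup px [166 255]
```

View pics/w2.png

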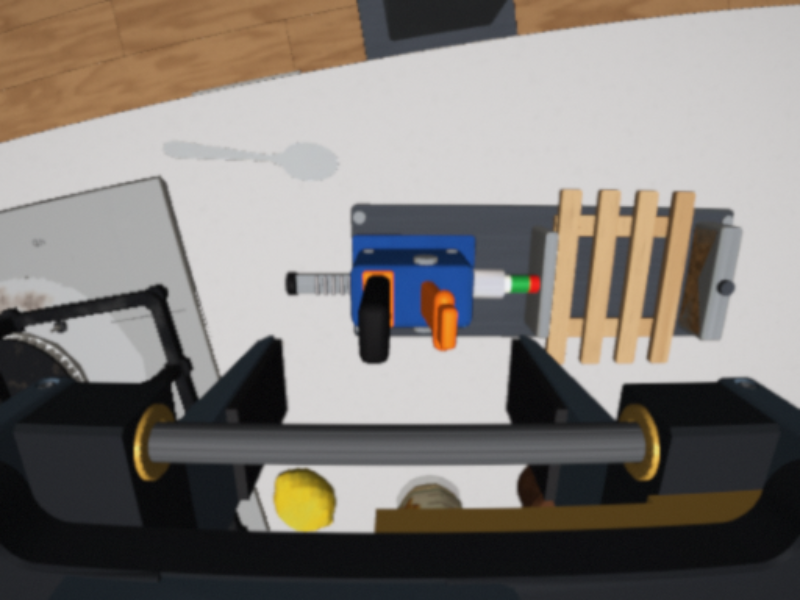

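View pics/t2.png

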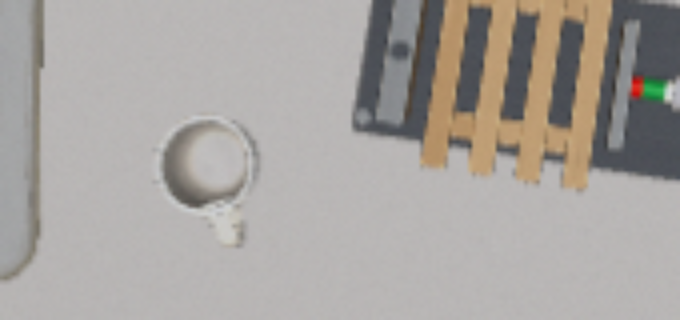

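The cup stands upright with its handle clear. The grip top is at (375,335) and the trigger at (443,325), both between the fingers. The sleeve edge is on white.

Call:
carry_out:
  rows:
    - [[0,-0.15,3],0]
    - [[0,-0.15,6],0]
    - [[0,-0.15,8],0]
    - [[0,-0.15,9.2],0]
    - [[0,-0.15,9.2],0]
    - [[0,-0.15,9.2],0]

```text
time: 10.55
eef_pos: [467.8, -165.8, 297.6]
eef_rot: [3.142, 0.0, 2.977]
ft_force: [-0.4, 0.3, 0.1]
width: 91.1
grasp_force: 0.0
```

Call:
carry_out:
  rows:
    - [[0,0,0],0]
    - [[0,0,0],0]
    - [[0,0,0],0]
    - [[0,0,0],0]
    - [[0,0,0],0]
    - [[0,0,0],0]
    - [[0,0,0],0]
    - [[0,0,0],0]
    - [[0,0,0],0]
    - [[0,0,0],0]
    - [[0,0,0],0]
    - [[0,0,0],0]
  jaw: 3.4

```text
time: 11.75
eef_pos: [467.7, -165.0, 297.5]
eef_rot: [3.139, 0.0, 2.975]
ft_force: [6.5, 18.8, 6.5]
width: 37.7
grasp_force: 30.4
```

```bash
cat > g.py <<'E'
from h import *
import sys,pickle
def bands(c):
    im=c['frame'][:,:,::-1]; hsv=cv2.cvtColor(np.ascontiguousarray(im),cv2.COLOR_BGR2HSV).astype(int); H,S,V=hsv[...,0],hsv[...,1],hsv[...,2]
    out={}
    for n,m in(('green',(H>45)&(H<80)&(S>140)&(V>70)),('red',((H<4)|(H>174))&(S>170)&(V>90))):
        k,l,st,ce=cv2.connectedComponentsWithStats(m.astype(np.uint8)); out[n]=[(*st[i],*ce[i].round(1)) for i in range(1,k) if st[i][4]>4]
    return out
c=cam('wrist'); print(bands(c)); pickle.dump(c,open(sys.argv[1]+'.pkl','wb')); t=cam('top'); print('top',bands(t))
f=c['frame'][:,:,::-1]; cv2.imwrite('pics/'+sys.argv[1]+'.png',cv2.resize(f,(800,600)))
E
python3 g.py p1
```

```text
{'green': [(np.int32(369), np.int32(200), np.int32(15), np.int32(14), np.int32(195), np.float64(376.3), np.float64(206.5))], 'red': [(np.int32(385), np.int32(200), np.int32(9), np.int32(14), np.int32(97), np.float64(388.7), np.float64(206.5))]}
top {'green': [(np.int32(272), np.int32(234), np.int32(5), np.int32(5), np.int32(25), np.float64(274.0), np.float64(236.0))], 'red': [(np.int32(268), np.int32(233), np.int32(3), np.int32(5), np.int32(10), np.float64(269.3), np.float64(235.4))]}
```

View pics/p1.png

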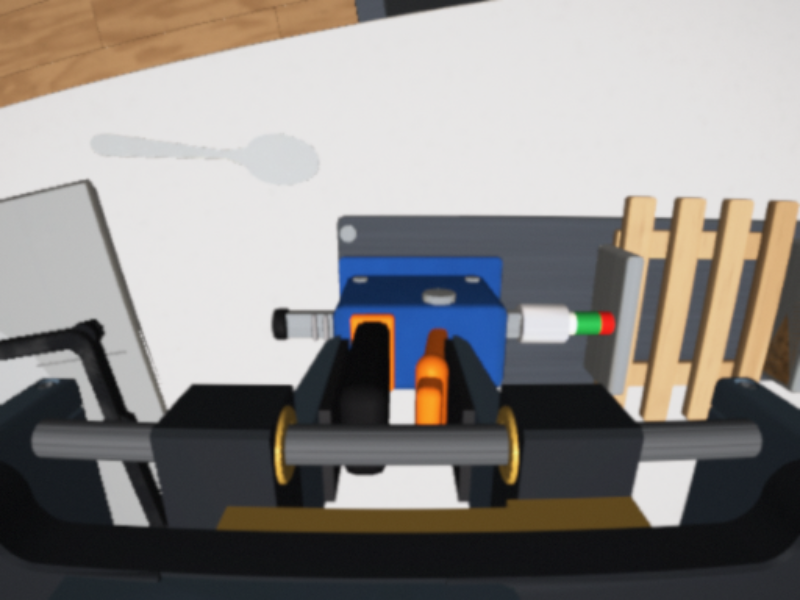

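The full squeeze reached a 37.7 mm opening and the ram advanced. The sleeve edge is still on white at (572,324), with the whole green band and the red tip visible. The squeeze left an 18.8 N side force on the tool, so I shift about 1 mm to centre and pump again.

Call:
carry_out:
  rows:
    - [[0,0,0],0]
    - [[0,0,0],0]
    - [[0,0.1,0],0]
    - [[0,0.1,0],0]
    - [[0,0.1,0],0]
    - [[0,0.1,0],0]
    - [[0,0.1,0],0]
    - [[0,0.1,0],0]
  jaw: 6.2

```text
time: 12.65
eef_pos: [467.8, -165.3, 297.2]
eef_rot: [-3.142, -0.0, 2.976]
ft_force: [1.3, 1.5, -0.8]
width: 62.0
grasp_force: 0.8
```

Call:
carry_out:
  rows:
    - [[0,0,0],0]
    - [[0,0,0],0]
    - [[0,0,0],0]
    - [[0,0,0],0]
    - [[0,0,0],0]
    - [[0,0,0],0]
    - [[0,0,0],0]
    - [[0,0,0],0]
    - [[0,0,0],0]
    - [[0,0,0],0]
  jaw: 3.4

```text
time: 13.65
eef_pos: [467.9, -164.6, 297.4]
eef_rot: [3.14, 0.0, 2.975]
ft_force: [2.2, 12.4, 5.4]
width: 37.8
grasp_force: 30.3
```

```bash
python3 g.py p2
```

```text
{'green': [(np.int32(376), np.int32(200), np.int32(15), np.int32(14), np.int32(194), np.float64(383.1), np.float64(206.6))], 'red': [(np.int32(392), np.int32(200), np.int32(8), np.int32(15), np.int32(99), np.float64(395.5), np.float64(206.7))]}
top {'green': [(np.int32(269), np.int32(234), np.int32(6), np.int32(5), np.int32(24), np.float64(271.5), np.float64(235.8))], 'red': [(np.int32(266), np.int32(233), np.int32(3), np.int32(5), np.int32(12), np.float64(266.9), np.float64(234.9))]}
```

View pics/p2.png

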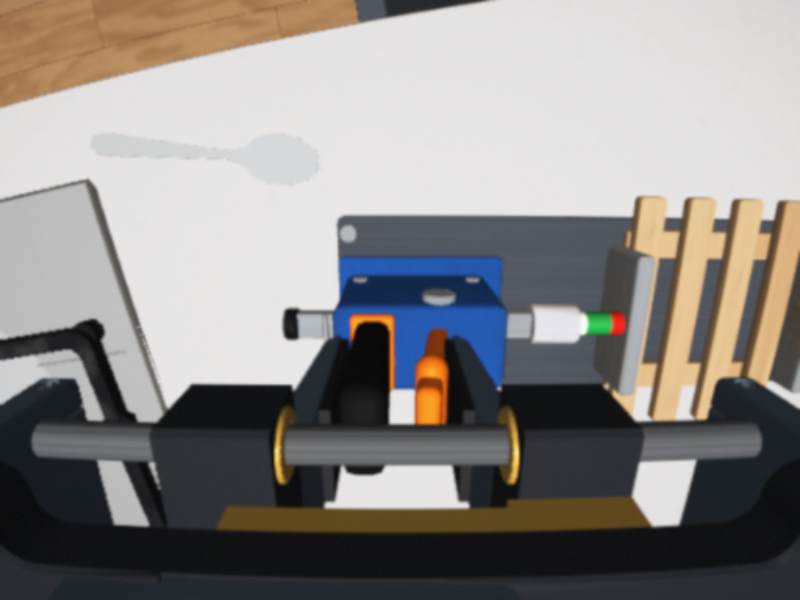

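Only about 7 px of ram travel, which is one tooth. The 62 mm opening didn't fully release the trigger, because the front finger stands 31 mm from centre and the released face is at 33 mm. I'll open wider this time.

Call:
carry_out:
  rows:
    - [[0,0,0],0]
    - [[0,0,0],0]
    - [[0,0.05,0],0]
    - [[0,0.05,0],0]
    - [[0,0.05,0],0]
    - [[0,0.05,0],0]
    - [[0,0.05,0],0]
    - [[0,0.05,0],0]
    - [[0,0.05,0],0]
    - [[0,0.05,0],0]
  jaw: 8.5

```text
time: 14.75
eef_pos: [467.9, -164.8, 297.2]
eef_rot: [-3.142, 0.0, 2.976]
ft_force: [-0.1, 0.5, 0.2]
width: 84.8
grasp_force: 0.0
```

Call:
carry_out:
  rows:
    - [[0,0,0],0]
    - [[0,0,0],0]
    - [[0,0,0],0]
    - [[0,0,0],0]
    - [[0,0,0],0]
    - [[0,0,0],0]
    - [[0,0,0],0]
    - [[0,0,0],0]
    - [[0,0,0],0]
    - [[0,0,0],0]
    - [[0,0,0],0]
    - [[0,0,0],0]
  jaw: 3.4

```text
time: 15.95
eef_pos: [467.9, -164.4, 297.4]
eef_rot: [3.141, 0.0, 2.975]
ft_force: [0.2, 5.9, 7.6]
width: 37.8
grasp_force: 30.5
```

```bash
python3 g.py p3
```

```text
{'green': [(np.int32(386), np.int32(200), np.int32(6), np.int32(14), np.int32(79), np.float64(388.4), np.float64(206.6))], 'red': [(np.int32(393), np.int32(200), np.int32(8), np.int32(15), np.int32(101), np.float64(396.6), np.float64(206.9))]}
top {'green': [(np.int32(268), np.int32(233), np.int32(4), np.int32(5), np.int32(14), np.float64(269.8), np.float64(235.4))], 'red': [(np.int32(266), np.int32(233), np.int32(2), np.int32(5), np.int32(10), np.float64(266.5), np.float64(235.0))]}
```

View pics/p3.png

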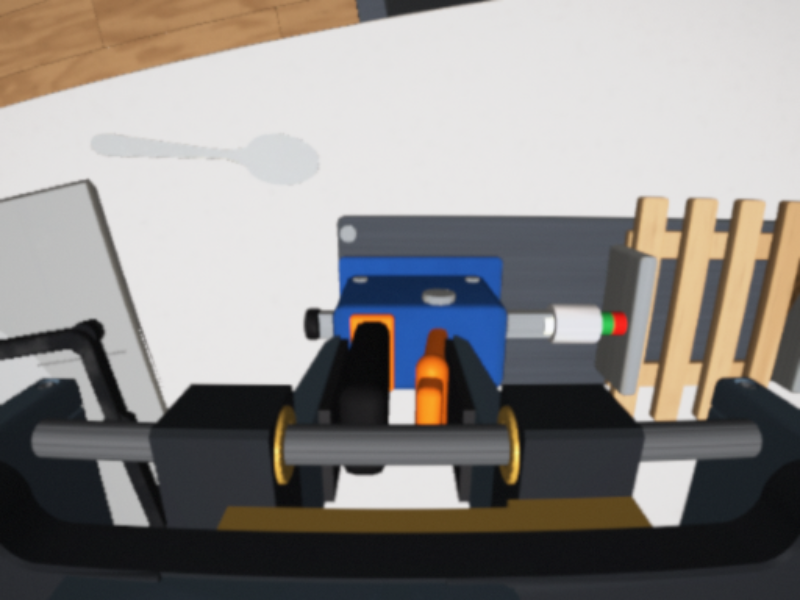

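The sleeve edge is now in the green band at (602,324), with about 6 mm of green left, so the gauge reads about 13 mm. The pad stopped against the trivet and the trigger is held fully squeezed, so I hand in.

```bash
python3 -c "
from workcell import robot
s=robot.sense(); print(s['width'],s['grasp_force'],s['time']); print(robot.finish_job())"
```

```text
37.60628796210642 30.460467422381043 16.05
the job is handed in; nothing more can be done
None
```

The job is handed in (no verdict was returned): the cup stands upright on the worktop beside the clamp, and the trivet is clamped with the sleeve edge in the green band at about 13 mm, with the gripper still squeezing the trigger against the grip.

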